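# Draw the sprung rod to its length mark and hold it for the reading

## Task

Take a spring reading on the bench tester: first, with the rod still fully home, flip the toggle on the grey switch box over to its other side (away from the robot) to switch the tester on; then take the upright black grip on the end of the sprung rod, draw the rod out until its pointer stands level with the upright length mark on the scale bar, and hold it there, still. Finish while holding: do not let go of the grip, leave the switch on, and leave the other things on the desk where they are.

Things in the scene. Friction and masses are not known exactly. Their poses are not given: they have to be found in the camera images.
- tester: spring tester fixed to the desk: aluminium plate (x -125 to 190 mm, y -45 to 100 mm, 12 mm thick) bearing a steel tube 28 mm across along x, axis 55 mm up, mouth at x = 40 mm. Origin on the desk under the grip's rest place; the rod is pulled out level along -x (towards the robot, turned up to 0.6 rad); z up. A scale bar, top 18 mm above the desk, runs along x at y = 80 mm
- rod (a joint): how far the rod is drawn out of the tube, m: 0 fully home, 0.12 end stop. An inner spring pulls it home with about 2 N at 0 and 70 N/m more (9 N at 0.095); let go, it slides home again
- grip: pull grip on the rod's end: upright black cylinder, 20 mm across, 61 mm tall, from 33 mm below its origin to 28 mm above. Origin on its axis, 77 mm above the desk, a good height to grip. It moves with the rod and never turns; axes as the tester's. A thin flat steel pointer sticks out of its foot along +y, 66 mm long, 44 to 49 mm above the desk; above that nothing stands within 30 mm
- pointer_tip (a point): free end of the grip's pointer, 66 mm along +y from the cylinder's axis and 46 mm above the desk; axes as the tester's
- mark_edge (a point): length mark: the edge nearest the pointer of a thin upright steel blade (3 mm thick, top 54 mm above the desk) on a small dark clamp on the scale bar, fixed, 50 to 95 mm from the rest place in the pull direction. The point is 4 mm beyond the pointer's end (in y), 47 mm above the desk; axes as the tester's. Pointer and mark are level when both points have the same x in the tester's frame
- toggle_tip (a point): tip of the toggle lever, 68 mm from its pivot: 10 mm steel stem, black cap 20 mm across and 28 mm long. The pivot is 52 mm above the desk, over the middle of the switch box. Off, it leans 0.6 rad to the box's -x (tip 108 mm above the desk, 38 mm from the middle); on, as far to +x. It is weighted and falls to whichever side of upright it is on; less than 1 N pushes it over
- switch_box: grey box fixed to the desk, 90 (x) x 66 (y) x 46 mm high, the toggle between two black cheeks (inner faces 20 mm apart) that rise to 58 mm. Origin on the desk under its middle, below the pivot; x axis: the way the toggle is thrown to switch on (away from the robot, turned up to 0.5 rad); z up. It stands left or right of the tester
- toggle (a joint): angle of the toggle, rad: 0 off, 0.6 upright, 1.2 on
- adapter_mid (a point): bystander: centre of a black mains adapter brick, 85 x 60 x 34 mm, of much the same footprint as the switch box; it lies on the other side of the tester from it
- phone_mid (a point): bystander: centre of a black phone, 150 x 74 x 9 mm, lying flat
- wheel_mid (a point): bystander: centre of a white printed fan wheel lying flat, 166 mm across, 34 mm high
- jar_mid (a point): bystander: centre of a clear jar, 68 mm across, 85 mm high
- bearing0_mid (a point): bystander: centre of a steel bearing ring, 32 mm across, 10 mm high
- bearing1_mid (a point): bystander: centre of a second such ring
- mouse_mid (a point): bystander: centre of a grey round computer mouse, 60 mm across, 36 mm high
- caliper_mid (a point): bystander: centre of a steel caliper lying flat, 180 mm long, 10 mm high at most
Mind the look-alikes: they are no part of the job. Of the things shaped like the switch_box, the grey one is meant.

How it is judged:
On the way, in this order (a step that is already met when the one before it is completed fails the run):
1. the toggle is thrown to on while the rod is home (value of joint toggle above 1.05 rad and value of joint rod below 0.012 m), for 0.2 s.
2. the rod is held at its mark by the grip (value of joint toggle above 1.05 rad and x of pointer_tip in the frame of mark_edge between -0.005 and 0.005 m and contact force between grip and the fingers above 2 N and velocity of joint rod between -0.01 and 0.01 m/s), for 0.3 s.
At the end, for the whole second after the job is handed in: The toggle is on (above 1.05 rad), the fingers press on the grip (more than 2 N), and the rod stands still (under 10 mm/s) with its pointer within 5 mm of the mark along the rod (all of step 2); the arm keeps its last pose, push and grip.
It fails at once if a bystander is shoved more than 30 mm (distance of any of adapter_mid, phone_mid, wheel_mid, jar_mid, bearing0_mid, bearing1_mid, mouse_mid, caliper_mid from where it was at the start of the episode above 0.03 m).
It also fails if it takes over 48 s, if anything falls off the work surface, if the arm or the gripper's body presses on something with over 40 N, if the wrist force passes 120 N, or if a joint passes its speed limit or range.

## Robot

A 6-joint arm with a two-finger parallel gripper is mounted at the origin on the work surface. World frame = base frame: x ahead of the robot, y to its left, z up, the work surface at z = 0. Lengths are in m, angles in rad, forces in N, time in s.
With the tool pointing down it reaches from about 0.4 to 0.925 m from the base axis. Payload 3.4 kg.
Tool frame: the origin (TCP) lies between the finger pads; the fingertips stand 8 mm ahead of it and the grasp point (between the pads) lies 11 mm behind it; z points along the fingers, y is the line along which they close (so a half turn about z gives the same grasp; the last joint's range is limited). The gripper opens to 85 mm and grips with 20 to 120 N. Pads are 22 mm wide; open, the fingers measure 114 mm over their backs; the gripper's body (76 mm by 85 mm) begins 54 mm behind the grasp point. The pads swing forward as they close: fully open they stand 13 mm farther back than shut.
Start: joints at [-1.192, 0.307, 1.506, -0, 1.328, -0.073], TCP at [0.252, -0.517, 0.239] pointing down, gripper open.
Joint ranges: [-3.12, 3.12], [-1.05, 2.28], [0.14, 2.33], [-1.42, 4.57], [0.1, 2.73], [-2.68, 2.68]. Speed limits (rad/s): [2.57, 2.57, 3.14, 3.14, 3.14, 3.14].

## Interface

Orientations are given as a rotation vector (axis times angle).
In Python, from bench import robot gives the robot as it stands.
- The arm moves only by the shell command python3 -m jog 'ROWS' [FORCE]. ROWS is JSON, a list of rows, each a list of 7 numbers: the shift along the tool's x, y, z in cm, then the turn, a rotation vector about the tool's x, y, z in degrees, then the finger opening in cm, from 0 to 8.54. A call has exactly 8 rows; each row is the pose to reach, as a shift and turn from the pose commanded when the call began, along the tool's axes at that moment; what a row does not reach only later rows make up. A row lasts 1/12 s, in which the tool goes at most 41.7 mm and 7.16 degrees, less where a joint would pass 70% of its speed; a pose out of reach is approached as far as the arm can. A call with a gripper value outside its range is refused whole. The fingers move at their own pace and stop on an object; FORCE is the grip in N (left out, the last holds). Time passes only in rows, so rows that repeat a pose let the fingers close, or fill a call up. It gives the time, the measured TCP pose, the force, the opening and the grip force at its end, in the units of the state.
- robot.read_state(): the state, without advancing time (a new reading comes with each control period).
- robot.capture(name): name is "side" or "top" or "wrist"; returns the picture (400x640x3 uint8, red, green, blue); there is no depth.
- robot.camera_params(name): a dict with "vfov" (degrees; the focal length in pixels is half the picture's height over the tangent of half this angle, whatever the lens; pixels are square), "cx", "cy" (the principal point, pixels), "T" (4x4, takes a point from camera to world coordinates). Camera axes: x right, y up, looking along -z (the intrinsics and any distortion apply to the point x, -y, -z); pixel columns grow to the right and rows downward; lengths in m; the calibration is good to about 2 mm. A picture is of the moment at which its call begins: read the wrist's pose just before it. camera_params takes no time and is no camera call; for the wrist camera it gives the pose at the moment of the call.
- robot.close_job(): hands the job in; it is judged then, once.
The state is a dict: "clock": time; "joints": joint angles; "dq": joint speeds; "joint_torque": joint torques, N m; "eef_pos": TCP position; "tcp_rot": TCP orientation; "contact_force": force on the tool from outside, world axes, zero at the start; "moment": the same for the moment, N m; "grip_width": opening from 0.0 (shut) to 1.0 (fully open); "finger_force": force on a finger pad.
Only numpy, scipy, OpenCV 4.12 (cv2) and the standard library are available. Lean on these libraries where they do the work, as an engineer would, in place of code of your own. Each camera call takes 0.05 s, during which the arm holds its last target. There are 200 camera calls.

## Working session

There is one attempt and no reset: what is moved stays moved. The work goes in short steps, Python scripts to look and compute and a shell command to move; the robot and the scene stay as the last step left them, time stands still between calls to the robot, and variables do not carry over. Pictures are saved under pics/ and viewed, at most 10 in all, crops included, and the job is handed in when it is done.

```bash
ls; mkdir -p pics
python3 - <<'E'
from bench import robot
import cv2
for n in("top","side"):
    im=robot.capture(n); cv2.imwrite(f"pics/{n}0.png",im[:,:,::-1]); p=robot.camera_params(n); print(n,p)
s=robot.read_state();print(s)
E
```

```text
pics
top {'vfov': 48.358854918085, 'cx': 318.2752132716101, 'cy': 192.33793284452472, 'T': array([[ 0.01328716,  0.98270012, -0.18472662,  0.26025233],
       [-0.99986183,  0.01121233, -0.01227202, -0.04065855],
       [-0.0099885 ,  0.18486416,  0.98271332,  1.3322483 ],
       [ 0.        ,  0.        ,  0.        ,  1.        ]])}
side {'vfov': 47.65485569440186, 'cx': 320.52635957303426, 'cy': 196.92653521685816, 'T': array([[-0.9962409 ,  0.04583615, -0.07350588,  0.37899154],
       [-0.08648137, -0.57527378,  0.81337632,  1.12069553],
       [-0.00500397,  0.81667565,  0.57707525,  0.90825391],
       [ 0.        ,  0.        ,  0.        ,  1.        ]])}
{'clock': 0.1, 'joints': array([-1.19153153e+00,  3.07498770e-01,  1.50753666e+00, -1.11110954e-05,
        1.32844986e+00, -7.34582583e-02]), 'dq': array([ 0.00053287, -0.00106561, -0.00263775,  0.00170831,  0.00108157,
        0.00036851]), 'joint_torque': array([ 6.13483062e-04, -4.58528852e+01, -2.52608049e+01, -1.05056588e-05,
        5.56543222e-03,  8.28383602e-07]), 'eef_pos': array([ 0.25127771, -0.5164929 ,  0.23847514]), 'tcp_rot': array([-3.05962665e+00, -7.04662852e-01,  4.69266371e-04]), 'contact_force': array([ 0.32486156,  0.41704023, -0.01715404]), 'moment': array([-0.0108318 ,  0.00806072, -0.04128427]), 'finger_force': 0.0, 'grip_width': 1.0024617294164386}
```

View pics/top0.png

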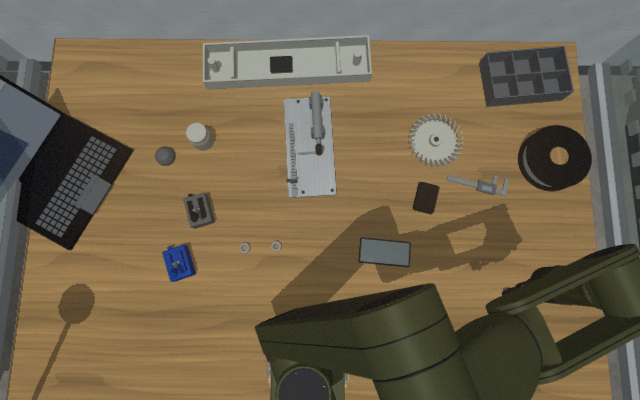

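View pics/side0.png

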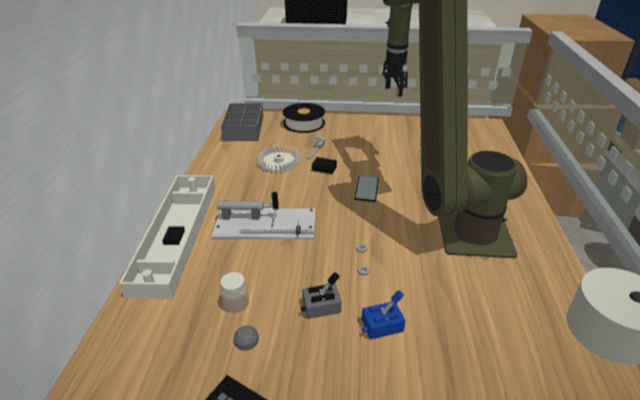

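Top view: the tester is at about (310,147), with its grip at (319,150) and the mark clamp at (292,180). Switch-box-like things are the grey box (199,210), the blue box (178,262) and the black adapter (426,198). The grey one at (199,210) is meant: it is grey, has a toggle, and is on the other side of the tester from the adapter. I'll enlarge to confirm it.

```bash
cat > h.py <<'E'
import numpy as np, cv2
from bench import robot
from scipy.spatial.transform import Rotation as R
def K(p,h=400): return (h/2)/np.tan(np.radians(p['vfov']/2))
def ray(p,u,v):
    f=K(p); d=p['T'][:3,:3]@np.array([(u-p['cx'])/f,-(v-p['cy'])/f,-1]); return p['T'][:3,3],d
def atz(p,u,v,z):
    o,d=ray(p,u,v); return o+d*(z-o[2])/d[2]
def proj(p,X):
    c=np.linalg.inv(p['T'])@np.append(X,1); f=K(p); return np.array([p['cx']+f*c[0]/-c[2],p['cy']-f*c[1]/-c[2]])
def tri(pa,ua,pb,ub):
    (o,d),(q,e)=ray(pa,*ua),ray(pb,*ub); A=np.c_[d,-e]; t=np.linalg.lstsq(A,q-o,rcond=None)[0]
    a,b=o+d*t[0],q+e*t[1]; return (a+b)/2,np.linalg.norm(a-b)
E
python3 - <<'E'
import cv2,numpy as np
t=cv2.imread("pics/top0.png");s=cv2.imread("pics/side0.png")
a=cv2.resize(t[180:240,165:235],(350,300),interpolation=cv2.INTER_CUBIC) # x5
b=cv2.resize(t[85:205,275:345],(350,600),interpolation=cv2.INTER_CUBIC) #x5
c=cv2.resize(s[265:325,290:355],(325,300),interpolation=cv2.INTER_CUBIC)[:,:]
o=np.zeros((600,700,3),np.uint8);o[:300,:350]=a;o[:,350:]=b;o[300:,:325]=c
cv2.imwrite("pics/crop1.png",o)
d=cv2.resize(s[185:245,205:325],(720,360),interpolation=cv2.INTER_CUBIC);cv2.imwrite("pics/crop2.png",d)
E
```

```text
(no output)
```

View pics/crop1.png

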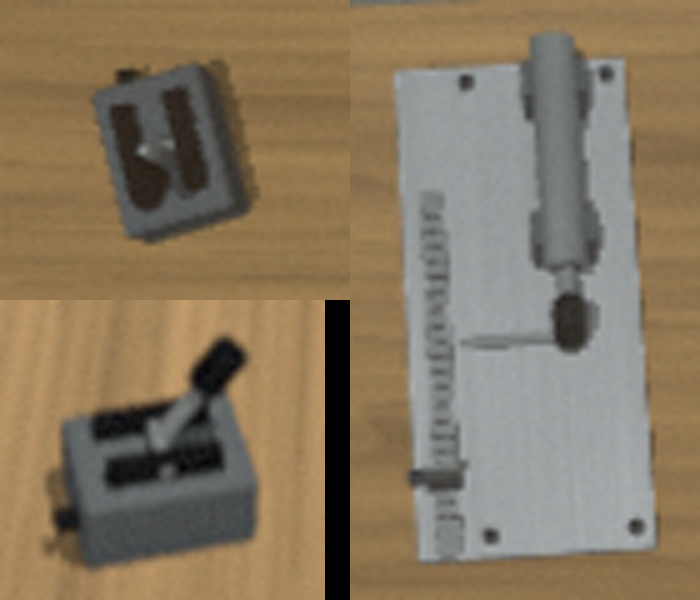

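View pics/crop2.png

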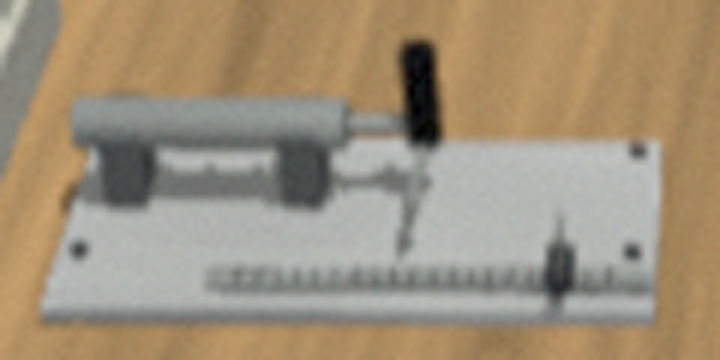

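The crop confirms the grey box, toggle leaning towards the robot, cap between two black cheeks. The tester, pointer tip and mark blade are all clear. Next I fit the poses from both views.

```bash
cat > fit.py <<'E'
from h import *
from scipy.optimize import least_squares
pt,ps=robot.camera_params("top"),robot.camera_params("side")
A=lambda x,y:(165+x/5-.4,180+y/5-.4); B=lambda x,y:(275+(x-350)/5-.4,85+y/5-.4)
C=lambda x,y:(290+x/5-.4,265+(y-300)/5-.4); D=lambda x,y:(205+x/6-.4,185+y/6-.4)
def fit(obs,x0):
    def pr(q):
        c,s=np.cos(q[2]),np.sin(q[2]); r=[]
        for p,X,u in obs:
            W=[q[0]+c*X[0]-s*X[1],q[1]+s*X[0]+c*X[1],X[2]]; r.append(proj(p,W)-np.array(u))
        return np.concatenate(r)
    r=least_squares(pr,x0,loss='soft_l1'); print(r.x.round(4),pr(r.x).reshape(-1,2).round(1).tolist()); return r.x
te=[(pt,(.19,.1,.012),B(395,72)),(pt,(.19,-.045,.012),B(625,60)),(pt,(-.125,-.045,.012),B(655,548)),(pt,(-.125,.1,.012),B(420,560)),
 (ps,(.19,.1,.012),D(42,315)),(ps,(-.125,.1,.012),D(655,318)),(ps,(-.125,-.045,.012),D(660,142)),
 (pt,(0,.066,.0465),B(463,343)),(ps,(0,.066,.0465),D(403,255)),(ps,(0,0,.105),D(417,45)),(pt,(0,0,.105),B(569,303))]
T=fit(te,[.55,0,0])
sb=[(pt,(.045,.033,.046),A(93,93)),(pt,(.045,-.033,.046),A(197,65)),(pt,(-.045,.033,.046),A(128,237)),(pt,(-.045,-.033,.046),A(233,212)),
 (ps,(.045,.033,.046),C(80,510)),(ps,(-.045,.033,.046),C(255,485)),(ps,(.045,-.033,.046),C(63,425)),(ps,(.045,.033,0),C(88,565)),(ps,(-.045,.033,0),C(255,538)),
 (ps,(-.038,0,.108),C(230,350)),(pt,(-.038,0,.108),A(150,190))]
S=fit(sb,[.4,.25,0])
c,s=np.cos(T[2]),np.sin(T[2])
m=T[:2]+0
for nm,u in (("top",B(464,475)),):
    X=atz(pt,*u,.050)[:2]-T[:2]; print("mark top-view local",c*X[0]+s*X[1],-s*X[0]+c*X[1])
# side: blade top (z .054) 
X=atz(ps,*D(560,215),.054)[:2]-T[:2]; print("mark side local",c*X[0]+s*X[1],-s*X[0]+c*X[1])
E
python3 fit.py
```

```text
[ 0.6263 -0.0235  0.0707] [[-0.3, -1.0], [-0.2, -1.2], [0.3, -0.5], [-0.8, -0.1], [-0.3, -1.3], [0.3, -1.1], [0.7, -0.2], [-0.8, -0.5], [1.9, -6.7], [0.4, 0.5], [-0.1, 0.6]]
[0.4495 0.3291 0.2879] [[-0.3, -1.1], [0.7, -1.5], [-0.6, -0.6], [0.5, -1.7], [0.7, 0.0], [1.3, -0.7], [-0.4, -2.4], [-0.5, 1.4], [0.9, 1.0], [0.9, -0.5], [-0.6, 0.7]]
mark top-view local -0.08304984953515804 0.06686837219256428
mark side local -0.07556423692753281 0.07472028629156124
```

```bash
cat >> h.py <<'E'
T=np.array([.6263,-.0235,.0707]); S=np.array([.4495,.3291,.2879])
def loc(F,x,y,z): c,s=np.cos(F[2]),np.sin(F[2]); return np.array([F[0]+c*x-s*y,F[1]+s*x+c*y,z])
def tolocal(F,P): c,s=np.cos(F[2]),np.sin(F[2]); d=np.array(P[:2])-F[:2]; return np.array([c*d[0]+s*d[1],-s*d[0]+c*d[1],P[2]])
def down(yaw): return R.from_euler('z',yaw)*R.from_euler('x',np.pi)
def plan(*tg):
    s=robot.read_state(); r=R.from_rotvec(s['tcp_rot']); print('t',round(s['clock'],2),s['eef_pos'].round(4),s['contact_force'].round(1))
    for P,yaw in tg: print((r.inv().apply(np.array(P)-s['eef_pos'])*100).round(2),np.degrees((r.inv()*down(yaw)).as_rotvec()).round(1))
E
python3 -c "
from h import *
plan(([.45,-.3,.22],.4),([.5,0,.2],.35),([.45,.2,.19],.288),(loc(S,-.09,0,.16),.288),(loc(S,-.09,0,.093),.288))"
```

```text
t 0.1 [ 0.2513 -0.5165  0.2385] [ 0.3  0.4 -0. ]
[ 27.34 -10.77   1.87] [-0.1 -0.   3. ]
[ 44.96 -35.56   3.92] [-0.1 -0.   5.9]
[ 49.21 -55.73   4.96] [-0.1  0.   9.4]
[ 45.93 -68.83   7.98] [-0.1  0.   9.4]
[ 45.93 -68.82  14.68] [-0.1  0.   9.4]
```

```bash
python3 -m jog '[[3.4,-1.35,0.2,0,0,0,0],[6.8,-2.7,0.4,0,0,0,0],[10.2,-4,0.6,0,0,0,0],[13.6,-5.4,0.9,0,0,0,0],[17,-6.7,1.2,0,0,0,0],[20.5,-8,1.4,0,0,0,0],[23.9,-9.4,1.6,0,0,0,0],[27.3,-10.8,1.8,0,0,0,0]]' 20
python3 -m jog '[[2.2,-3.1,0.2,0,0,0,0],[4.4,-6.2,0.4,0,0,0,0],[6.6,-9.3,0.6,0,0,0,0],[8.8,-12.4,0.9,0,0,0,0],[11,-15.5,1.2,0,0,0,0],[13.2,-18.6,1.4,0,0,0,0],[15.4,-21.7,1.6,0,0,0,0],[17.6,-24.8,2,0,0,0,0]]'
python3 -c "
from h import *
plan(([.45,.2,.19],.288),(loc(S,-.09,0,.16),.288),(loc(S,-.09,0,.093),.288))"
```

```text
clock: 0.77
eef_pos: [0.4505, -0.2988, 0.2209]
tcp_rot: [-3.061, -0.705, 0.001]
contact_force: [0.7, 0.1, -0.7]
grip_width: 0.002
finger_force: 0.0
clock: 1.43
eef_pos: [0.4994, 0.0013, 0.2012]
tcp_rot: [3.061, 0.705, 0.0]
contact_force: [1.6, -0.8, 0.2]
grip_width: -0.004
finger_force: 0.0
t 1.43 [0.4994 0.0013 0.2012] [ 1.6 -0.8  0.2]
[  4.25 -20.03   1.12] [ 0.  -0.   9.4]
[  0.97 -33.14   4.12] [ 0.  -0.   9.4]
[  0.97 -33.14  10.82] [ 0.  -0.   9.4]
```

```bash
python3 -m jog '[[0.9,-4,0.2,0,0,1.5,0],[1.8,-8,0.4,0,0,3,0],[2.7,-12,0.6,0,0,4.5,0],[3.5,-16,0.9,0,0,6,0],[4.2,-20,1.2,0,0,8,0],[3.4,-24,2.2,0,0,9.4,0],[2.2,-28,3.2,0,0,9.4,0],[1,-31.7,3.8,0,0,9.4,0]]'
python3 - <<'E'
from h import *
im=robot.capture("wrist"); p=robot.camera_params("wrist"); cv2.imwrite("pics/w1.png",im[:,:,::-1])
print(proj(p,loc(S,-.038,0,.108)),proj(p,loc(S,0,0,.052)),proj(p,loc(S,.045,.033,.046)),proj(p,loc(S,-.045,-.033,.046)))
plan((loc(S,-.09,0,.093),.288),(loc(S,0.0,0,.093),.288))
E
```

```text
clock: 2.1
eef_pos: [0.3683, 0.2902, 0.1623]
tcp_rot: [3.109, 0.452, -0.002]
contact_force: [-0.2, 0.8, -0.6]
grip_width: -0.0
finger_force: 0.0
[306.69596617 128.65229061] [309.82264862  63.04705445] [258.8977033  -10.76273349] [355.80028165 130.31383078]
t 2.15 [0.3615 0.2938 0.1612] [-4.2  3.4 -0.7]
[ 0.49 -0.86  6.82] [-0.2  0.4  0.2]
[ 9.49 -0.83  6.75] [-0.2  0.4  0.2]
```

View pics/w1.png

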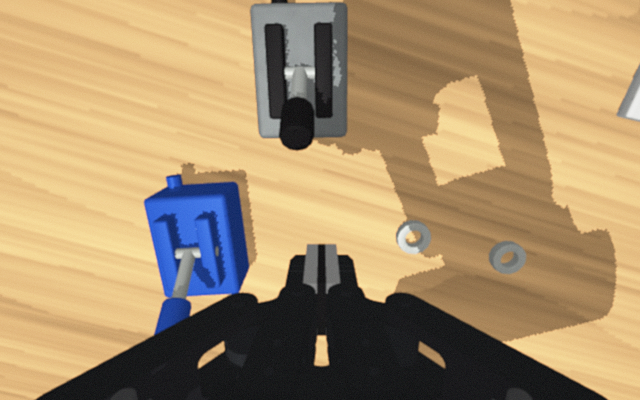

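The wrist view shows the grey toggle's cap at (297,130) and its pivot at (300,72), about 5 mm left of my estimate. The blue look-alike at (190,245) is clear of the path. Next I lower the closed fingers and push.

```bash
python3 -m jog '[[0.5,-1.2,1,0,0,0,0],[0.5,-1.2,2.5,0,0,0,0],[0.5,-1.2,4,0,0,0,0],[0.5,-1.2,5.5,0,0,0,0],[0.5,-1.2,6.8,0,0,0,0],[1.4,-1.2,6.8,0,0,0,0],[2.4,-1.2,6.8,0,0,0,0],[3.4,-1.2,6.8,0,0,0,0]]'
python3 -m jog '[[1,0,0,0,0,0,0],[2,0,0,0,0,0,0],[3,0,0,0,0,0,0],[4,0,0,0,0,0,0],[5,0,0,0,0,0,0],[6,0,0,0,0,0,0],[6.4,0,0,0,0,0,0],[6.4,0,0,0,0,0,0]]'
python3 - <<'E'
from h import *
print(tolocal(S,robot.read_state()['eef_pos']))
im=robot.capture("side"); cv2.imwrite("pics/s2.png",cv2.resize(im[220:340,240:400,::-1],(640,480)))
E
```

```text
clock: 2.82
eef_pos: [0.4011, 0.3105, 0.0957]
tcp_rot: [-3.109, -0.451, -0.001]
contact_force: [-0.9, -0.7, 1.0]
grip_width: -0.003
finger_force: 0.7
clock: 3.48
eef_pos: [0.4563, 0.3267, 0.0943]
tcp_rot: [3.107, 0.451, -0.017]
contact_force: [-10.3, -1.3, 5.4]
grip_width: 0.001
finger_force: 4.6
[ 0.00583978 -0.00419804  0.09432847]
```

View pics/s2.png

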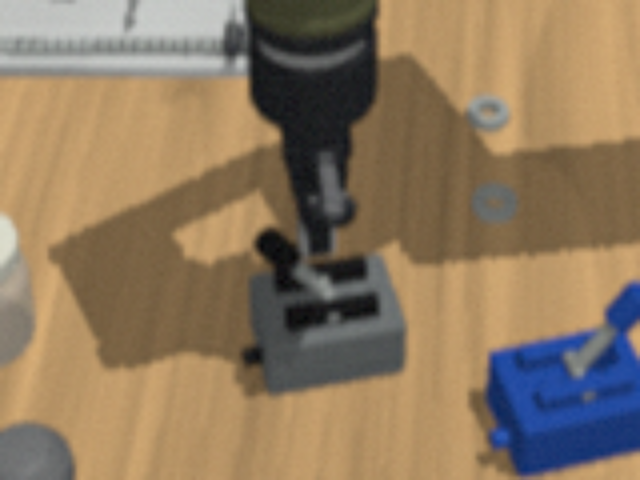

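The toggle now leans away from the robot, so it is on. I'll back off, rise, open and go above the grip.

```bash
python3 -m jog '[[-1.5,0,0,0,0,0,0],[-3,0,-1,0,0,0,0],[-3,0,-4,0,0,0,0],[-3,0,-7,0,0,0,0],[-3,0,-10,0,0,0,0],[-3,0,-10.5,0,0,0,2],[-3,0,-10.5,0,0,0,5],[-3,0,-10.5,0,0,0,8]]'
python3 -c "
from h import *
plan((loc(T,-.12,.12,.19),.18),(loc(T,-.002,0,.185),.0707),(loc(T,0,0,.068),.0707))"
```

```text
clock: 4.2
eef_pos: [0.4318, 0.3198, 0.2003]
tcp_rot: [-3.109, -0.452, -0.001]
contact_force: [0.2, 0.1, -0.1]
grip_width: 0.42
finger_force: 0.0
t 4.2 [0.4318 0.3198 0.2003] [ 0.2  0.1 -0.1]
[-0.25 24.14  1.03] [-0.  -0.   6.2]
[ 8.67 38.4   1.53] [-0.  -0.  12.5]
[ 8.86 38.45 13.23] [-0.  -0.  12.5]
```

```bash
python3 -m jog '[[0.5,3.5,0,0,0,1,8.5],[1,7,0.3,0,0,2,8.5],[1.5,10.7,0.6,0,0,4,8.5],[2,14.4,0.8,0,0,6,8.5],[2.5,18,1,0,0,8,8.5],[3,22,1,0,0,10,8.5],[4,26,1.2,0,0,12.5,8.5],[5,30,1.4,0,0,12.5,8.5]]'
python3 -m jog '[[1,2,0,0,0,0,8.5],[2,4,0,0,0,0,8.5],[2,6,0,0,0,0,8.5],[1.8,7.4,0,0,0,0,8.5],[1.8,7.4,0,0,0,0,8.5],[1.8,7.4,0,0,0,0,8.5],[1.8,7.4,0,0,0,0,8.5],[1.8,7.4,0,0,0,0,8.5]]'
python3 - <<'E'
from h import *
im=robot.capture("wrist"); p=robot.camera_params("wrist"); cv2.imwrite("pics/w3.png",im[:,:,::-1])
for q in ((0,0,.105),(0,.066,.0465),(-.079,.07,.054)): print(proj(p,loc(T,*q)))
plan((loc(T,-0.0,0,.185),.0707),(loc(T,0,0,.068),.0707))
E
```

```text
clock: 4.87
eef_pos: [0.564, 0.0446, 0.184]
tcp_rot: [-3.139, -0.108, 0.007]
contact_force: [1.5, 0.2, 0.8]
grip_width: 0.995
finger_force: 0.0
clock: 5.53
eef_pos: [0.5875, -0.025, 0.1859]
tcp_rot: [-3.139, -0.112, 0.002]
contact_force: [-0.3, -0.2, 0.7]
grip_width: 0.995
finger_force: 0.0
[323.92121942 153.28633283]
[241.74228289 141.64876359]
[241.30412733 235.65438354]
t 5.58 [ 0.5877 -0.025   0.1862] [-0.7  0.   1. ]
[3.86 0.13 0.12] [-0.   0.   0.1]
[ 3.87  0.14 11.82] [-0.   0.   0.1]
```

View pics/w3.png

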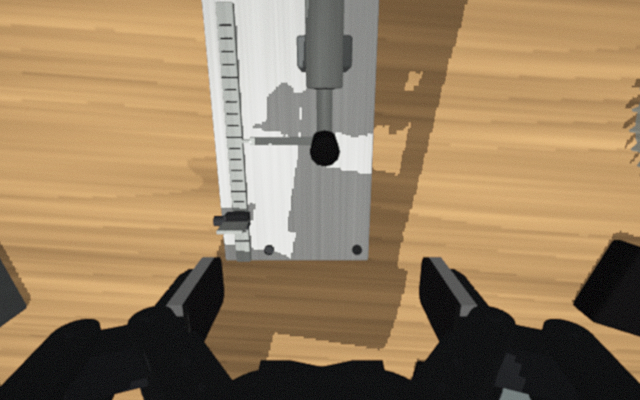

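Wrist view: the grip top is at (324,148), as predicted, and the pointer end is near (245,141). The mark clamp at (232,218) sits higher than predicted, so I'll check the mark against the nearby features in a crop.

Run:
```python
from h import *
p=robot.camera_params("wrist")
for q in ((-.125,.1,.012),(-.125,-.045,.012),(.04,0,.069),(-.08,.07,.054),(-.065,.07,.054),(-.08,.08,.018),(-.065,.08,.018),(0,.066,.049)): print(q,proj(p,loc(T,*q)).round(1))
im=cv2.imread("pics/w3.png")
cv2.imwrite("pics/w3c.png",cv2.resize(im[125:275,200:380],(720,600),interpolation=cv2.INTER_CUBIC))
```

```text
(-0.125, 0.1, 0.012) [224.2 261.3]
(-0.125, -0.045, 0.012) [367.  261.4]
(0.04, 0, 0.069) [323.7  89.1]
(-0.08, 0.07, 0.054) [241.4 236.7]
(-0.065, 0.07, 0.054) [240.2 220.3]
(-0.08, 0.08, 0.018) [239.4 221.8]
(-0.065, 0.08, 0.018) [238.3 207. ]
(0, 0.066, 0.049) [241. 142.]
```

View pics/w3c.png

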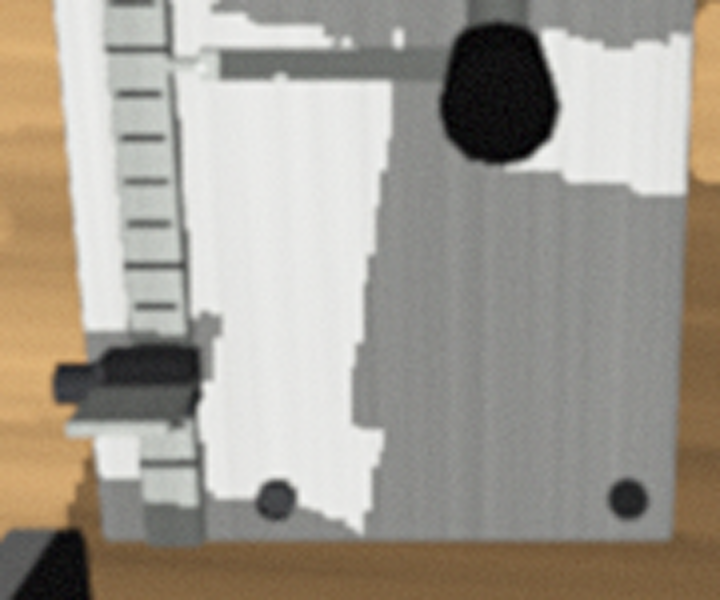

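The blade's top edge is at about (231,231.5), which puts the mark near -76 mm locally; the side view gave -75.6. The plate corners match the fit. Next I descend and grasp.

```bash
python3 -m jog '[[1.5,0,0,0,0,0,8.5],[3,0.1,0.5,0,0,0,8.5],[4,0.1,2,0,0,0,8.5],[4,0.1,4,0,0,0,8.5],[4,0.1,6,0,0,0,8.5],[4,0.1,8,0,0,0,8.5],[4,0.1,10,0,0,0,8.5],[4,0.1,11.7,0,0,0,8.5]]'
python3 -m jog '[[0,0,0,0,0,0,8.5],[0,0,0,0,0,0,5],[0,0,0,0,0,0,3],[0,0,0,0,0,0,0],[0,0,0,0,0,0,0],[0,0,0,0,0,0,0],[0,0,0,0,0,0,0],[0,0,0,0,0,0,0]]' 60
python3 -c "
from h import *
print(tolocal(T,robot.read_state()['eef_pos']))"
```

```text
clock: 6.25
eef_pos: [0.6276, -0.023, 0.0682]
tcp_rot: [-3.139, -0.113, 0.001]
contact_force: [0.5, 0.4, 0.7]
grip_width: 0.994
finger_force: 0.0
clock: 6.92
eef_pos: [0.6288, -0.0241, 0.0706]
tcp_rot: [-3.139, -0.111, -0.003]
contact_force: [0.2, 0.9, 5.8]
grip_width: 0.215
finger_force: 58.5
[ 0.00246385 -0.00075343  0.07060133]
```

```bash
python3 -m jog '[[-0.6,0,0,0,0,0,0],[-1.4,0,0,0,0,0,0],[-2.2,0,0,0,0,0,0],[-3,0,0,0,0,0,0],[-3.8,0,0,0,0,0,0],[-4.6,0,0,0,0,0,0],[-5.4,0,0,0,0,0,0],[-6.2,0,0,0,0,0,0]]'
python3 -m jog '[[-0.5,0,0,0,0,0,0],[-0.9,0,0,0,0,0,0],[-1.2,0,0,0,0,0,0],[-1.4,0,0,0,0,0,0],[-1.4,0,0,0,0,0,0],[-1.4,0,0,0,0,0,0],[-1.4,0,0,0,0,0,0],[-1.4,0,0,0,0,0,0]]'
python3 - <<'E'
from h import *
print(tolocal(T,robot.read_state()['eef_pos']))
for n in("wrist","side","top"): cv2.imwrite(f"pics/{n}4.png",robot.capture(n)[:,:,::-1])
p,q=robot.camera_params("wrist"),robot.camera_params("side")
for X in ((-.076,.066,.0465),(-.076,.07,.054)): print(proj(p,loc(T,*X)),proj(q,loc(T,*X)),proj(robot.camera_params("top"),loc(T,*X)))
w=cv2.imread("pics/wrist4.png"); s=cv2.imread("pics/side4.png")
o=np.zeros((600,800,3),np.uint8); o[:400,:640]=w
o[400:,:400]=cv2.resize(s[205:230,275:325],(400,200),interpolation=cv2.INTER_CUBIC)
t=cv2.imread("pics/top4.png"); o[400:,400:]=cv2.resize(t[165:190,280:330],(400,200),interpolation=cv2.INTER_CUBIC)
cv2.imwrite("pics/m4.png",o)
E
```

```text
clock: 7.58
eef_pos: [0.569, -0.0285, 0.0706]
tcp_rot: [3.14, 0.11, 0.012]
contact_force: [6.9, 3.4, 2.8]
grip_width: 0.217
finger_force: 58.8
clock: 8.25
eef_pos: [0.5555, -0.0295, 0.0706]
tcp_rot: [3.14, 0.11, 0.012]
contact_force: [5.8, 4.6, 2.5]
grip_width: 0.218
finger_force: 58.9
[-0.07105231 -0.00099536  0.070615  ]
[192.82096927 255.20726404] [298.33122362 220.59031696] [297.65456447 177.52051662]
[179.26935854 261.89579782] [298.17629525 219.47078941] [296.15501968 177.04481456]
```

View pics/m4.png

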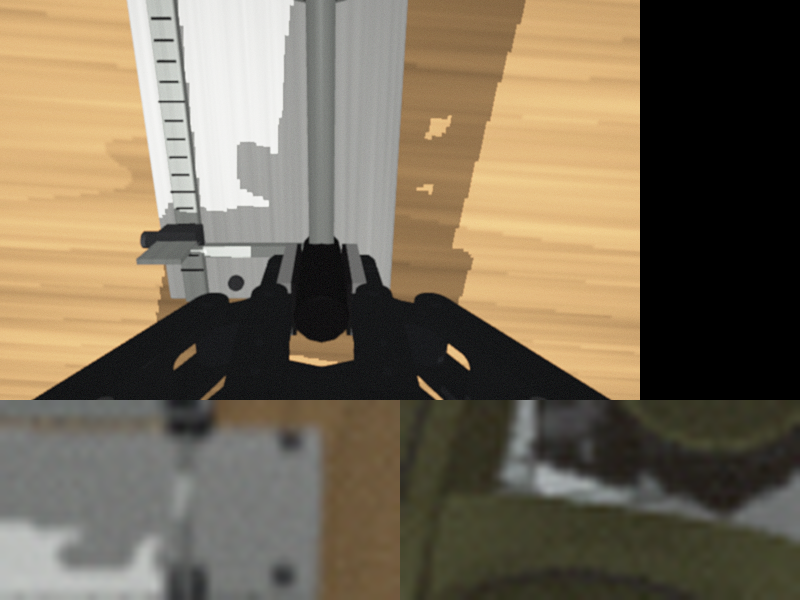

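The pointer in the wrist view, around (225,251), stands just short of the blade. The side inset agrees, with about 2–3 mm still to go. I'll draw a little more and check enlarged.

```bash
python3 -m jog '[[-0.1,0,0,0,0,0,0],[-0.2,0,0,0,0,0,0],[-0.25,0,0,0,0,0,0],[-0.25,0,0,0,0,0,0],[-0.25,0,0,0,0,0,0],[-0.25,0,0,0,0,0,0],[-0.25,0,0,0,0,0,0],[-0.25,0,0,0,0,0,0]]'
python3 - <<'E'
from h import *
print(tolocal(T,robot.read_state()['eef_pos']))
p=robot.camera_params("wrist"); w=robot.capture("wrist")[:,:,::-1]; q=robot.camera_params("side")
s=np.mean([robot.capture("side") for _ in range(4)],0).astype(np.uint8)[:,:,::-1]
for X in ((-.076,.066,.049),(-.076,.07,.049),(-.076,.07,.054),(-.076,.1,.054),(-.086,.07,.054),(-.076,.04,.049),(-.086,.066,.049)): print(X,proj(p,loc(T,*X)).round(1),proj(q,loc(T,*X)).round(1))
o=np.zeros((600,800,3),np.uint8); o[:400]=cv2.resize(w[220:280,130:250],(800,400),interpolation=cv2.INTER_CUBIC)
o[400:]=cv2.resize(s[208:228,265:345],(800,200),interpolation=cv2.INTER_CUBIC)
cv2.imwrite("pics/m5.png",o)
E
```

```text
clock: 9.07
eef_pos: [0.5533, -0.0297, 0.0706]
tcp_rot: [3.14, 0.11, 0.012]
contact_force: [7.2, 3.5, 3.3]
grip_width: 0.216
finger_force: 58.8
[-0.07324982 -0.00100811  0.07061389]
(-0.076, 0.066, 0.049) [190.5 253.4] [298.3 219.9]
(-0.076, 0.07, 0.049) [182.7 253.4] [298.2 220.8]
(-0.076, 0.07, 0.054) [178.7 257.8] [298.2 219.5]
(-0.076, 0.1, 0.054) [118.1 257.9] [297.6 225.6]
(-0.086, 0.07, 0.054) [181.1 275.9] [301.4 219.5]
(-0.076, 0.04, 0.049) [241.6 253.3] [298.8 214.8]
(-0.086, 0.066, 0.049) [192.7 271. ] [301.6 220. ]
```

View pics/m5.png

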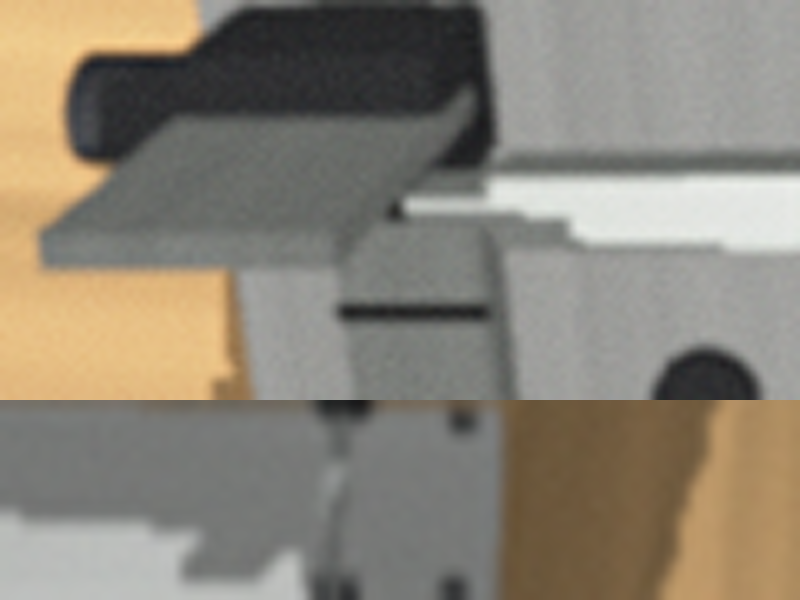

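The enlarged view gives the blade top centre at -75.6 mm and the pointer tip at about -74.5 mm. The side view shows them in line. I'll add a 1 mm trim, settle and hand in.

```bash
python3 -m jog '[[-0.05,0,0,0,0,0,0],[-0.1,0,0,0,0,0,0],[-0.1,0,0,0,0,0,0],[-0.1,0,0,0,0,0,0],[-0.1,0,0,0,0,0,0],[-0.1,0,0,0,0,0,0],[-0.1,0,0,0,0,0,0],[-0.1,0,0,0,0,0,0]]'
python3 -m jog '[[0,0,0,0,0,0,0],[0,0,0,0,0,0,0],[0,0,0,0,0,0,0],[0,0,0,0,0,0,0],[0,0,0,0,0,0,0],[0,0,0,0,0,0,0],[0,0,0,0,0,0,0],[0,0,0,0,0,0,0]]'
python3 -c "
from h import *
print(tolocal(T,robot.read_state()['eef_pos'])); print(robot.close_job())"
```

```text
clock: 9.98
eef_pos: [0.5524, -0.0298, 0.0706]
tcp_rot: [3.14, 0.11, 0.013]
contact_force: [8.0, 3.3, 2.9]
grip_width: 0.216
finger_force: 58.8
clock: 10.65
eef_pos: [0.5524, -0.0297, 0.0706]
tcp_rot: [3.14, 0.11, 0.013]
contact_force: [7.3, 3.3, 2.7]
grip_width: 0.216
finger_force: 58.8
[-0.07414886 -0.00098735  0.07060589]
the job is handed in; nothing more can be done
None
```

I switched the tester on with the rod home, drew the rod to within about 1 mm of the mark by my camera measurements, and handed the job in at 10.65 s still holding the grip at about 59 N; no verdict came back.

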